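Square a heat sink against the stop rail

ROBOT

A 6-joint arm with a two-finger parallel gripper is mounted at the origin on the work surface. World frame = base frame: x ahead of the robot, y to its left, z up, the work surface at z = 0. Lengths are in m, angles in rad, forces in N, time in s.
With the tool pointing down it reaches from about 0.4 to 0.825 m from the base axis. Payload 7 kg.
Tool frame: the origin (TCP) lies on the centre line of the jaws, within the pads' length; the fingertips stand 22 mm ahead of it and the grasp point (between the pads) lies 3 mm ahead of it; z points along the fingers, y is the line along which they close (so a half turn about z gives the same grasp; the last joint's range is limited). The gripper opens to 88 mm and grips with 3 to 60 N. Pads are 19 mm wide; open, the fingers measure 130 mm over their backs; the gripper's body (78 mm by 193 mm) begins 47 mm behind the grasp point.
Start: joints at [-0.988, 0.359, 0.012, 0, -1.224, -0.288], TCP at [0.196, -0.646, 0.249] pointing down, gripper open.
Joint ranges: [-3.07, 3.07], [-1.43, 2.12], [-1.02, 1.25], [-3.03, 1.67], [-3.05, -0], [-3.03, 3.03]. Speed limits (rad/s): [2.39, 2.39, 3.01, 3.14, 3.14, 3.14].

INTERFACE

Orientations are given as [roll, pitch, yaw] about the fixed x, y, z axes, in that order (R = Rz(yaw) Ry(pitch) Rx(roll)).
In Python, from station import monitor, viewer, order gives the robot as it stands. The module is installed in compiled form; this text tells all that it offers.
- The arm moves only by the tool servo_tool, never from a script. Its argument "targets" is a list of rows, each an object with "angular": the turn, a rotation vector about the tool's x, y, z in degrees, a list of three; "xyz": the shift along the tool's x, y, z in cm, a list of three; "claw": the finger opening in cm, from 0 to 8.76. A call has 1 to 20 rows; each row shifts and turns the commanded pose from where the row before left it, along the tool's axes as they then stand; what a row does not reach is not made up. A row lasts 1/10 s, in which the tool goes at most 50 mm and 8.59 degrees, less where a joint would pass 70% of its speed; a pose out of reach is approached as far as the arm can. A call is refused whole if a number of a shift passes 5 or a number of a turn 8.59, either way. A call with a gripper value outside its range is refused whole. The fingers move at their own pace and stop on an object; "force" is the grip in N (left out, the last holds). Time passes only in rows, so rows that do not move let the fingers close. It gives the time, the measured TCP pose, the force, the opening and the grip force at its end, in the units of the state.
- monitor.get_state(): the state, without advancing time (a new reading comes with each control period).
- viewer.grab_frame(name): name is "scene" or "top" or "wrist"; returns a dict with "color" (420x560x3 uint8, blue, green, red), "fovy" (degrees; the focal length in pixels is half the picture's height over the tangent of half this angle, whatever the lens; pixels are square), "cx", "cy" (the principal point, pixels), "R" (3x3) and "t" (3): a world point X has camera coordinates R X + t. Camera axes: x right, y down, z forward; pixel columns grow to the right and rows downward; lengths in m; the calibration is good to about 2 mm. The wrist camera is an equidistant fisheye: a pixel r from the principal point sees the ray r / f radians off the axis. A picture is of the moment at which its call begins. There is no depth.
- order.job_done(): hands the job in; it is judged then, once.
The state is a dict: "t": time; "q": joint angles; "qd": joint speeds; "joint_efforts": joint torques, N m; "eef_pos": TCP position; "ee_rot": TCP orientation; "force": force on the tool from outside, world axes, zero at the start; "moment": the same for the moment, N m; "width": finger opening in m; "gripper_force": force on a finger pad.
Only numpy, scipy, OpenCV 4.12 (cv2) and the standard library are available. Lean on these libraries where they do the work, as an engineer would, in place of code of your own. Each camera call takes 0.05 s, during which the arm holds its last target. There are 200 camera calls.

TASK

Slide the silver finned heat sink across the yellow assembly plate until it lies flush and parallel along the dark stop rail: push one end up to the rail and then the other. Do not lift it off the plate, and leave the black terminal strip where it lies.

Things in the scene. Friction and masses are not known exactly. Their poses are not given: they have to be found in the camera images.
- heatsink_center (a point): Silver heat sink, a loose bar with fins along it: 170 mm long (y axis), 40 mm wide (x), 25 mm high, about 0.2 kg, flat full-height sides, slides with 1 to 2 N. It lies on the left or right half of the yellow plate, up to 25 degrees askew, its middle 65 to 100 mm short of the rail. The point is its centre, half-way up; z is up.
- rail_face (a point): Middle of the near face of the stop rail, a straight dark steel bar 460 mm long, 20 mm high, fixed along the far edge of a fixed yellow plate (480 x 240 mm, top 6 mm above the bench, reaching 205 mm before this face). The point is 10 mm above the plate's top. y runs along the rail, x points level into the rail, away from the robot, z up. Turned up to 9 degrees.
- strip_center (a point): Black plastic terminal strip with two rows of brass screws, a loose bar 170 mm long (y axis), 34 mm wide (x), 22 mm high, lying askew on the other half of the plate, end to end with the heat sink with a gap of 35 mm or more. Not to be moved. The point is its centre, half-way up.
Mind the look-alikes: they are no part of the job. Of the things like the part that bears heatsink_center, leave any that is pink; of the rest the larger one is meant.

How it is judged:
At the end, for the whole second after the job is handed in: The heat sink lies at rest, flat on the plate and before the rail: centre at most 30 mm from the rail's near face (20 mm when flush), length within 10 degrees of the rail, centre within 170 mm of the rail's middle. The black strip is within 15 mm of its start (x of heatsink_center in the frame of rail_face between -0.03 and -0.012 m and angle between the y axis of heatsink_center and the y axis of rail_face, either way round below 0.175 rad and y of heatsink_center in the frame of rail_face between -0.17 and 0.17 m and z of heatsink_center in the frame of rail_face between -0.003 and 0.008 m and angle between heatsink_center's own z axis and vertical below 0.1 rad and linear speed of heatsink below 0.02 m/s); the robot touches nothing.
It fails at once if the heat sink is lifted more than 20 mm off the plate (z of heatsink_center in the frame of rail_face above 0.0225 m).
It fails at once if the black terminal strip is moved more than 15 mm (distance of strip_center from where it was at the start of the episode above 0.015 m).
It also fails if it takes over 45 s, if anything falls off the work surface, if the arm or the gripper's body presses on something with over 40 N, if the wrist force passes 120 N, or if a joint passes its speed limit or range.

## Working session

There is one attempt and no reset: what is moved stays moved. The work goes in short steps, Python scripts to look and compute and a tool call to move; the robot and the scene stay as the last step left them, time stands still between calls to the robot, and variables do not carry over. Pictures are saved under pics/ and viewed, at most 10 in all, crops included, and the job is handed in when it is done.

Besides the shell and the picture viewer there is one more tool, called after "Emit:" in YAML: its name, and indented under it one key for each argument. servo_tool: Moves the arm, as the interface text tells. Its arguments: {"type":"object","properties":{"targets":{"type":"array"},"force":{"type":"number"}},"required":["targets"]}

```bash
mkdir -p pics; python3 - <<'E'
from station import monitor, viewer
import cv2,pickle
s=monitor.get_state();print(s['t'],s['eef_pos'],s['ee_rot'],s['force'],s['width'])
d={}
for n in("top","scene"):
    f=viewer.grab_frame(n);d[n]=f;cv2.imwrite(f'pics/{n}0.png',f['color']);print(n,f['fovy'],f['cx'],f['cy'],f['R'],f['t'])
pickle.dump(d,open('f0.pkl','wb'))
E
```

```text
0.0 [ 0.19596281 -0.64544683  0.24760806] [ 3.13990454e+00 -1.13575714e-04 -2.84693939e+00] [ 0.23536873  0.2148255  -0.43860077] 0.08762517579077304
top 52.52817608974945 274.3632290399059 201.68322493185786 [[-8.76765561e-04 -9.99939139e-01 -1.09977174e-02]
 [-9.97850138e-01  1.59552191e-03 -6.55176111e-02]
 [ 6.55311707e-02  1.09166302e-02 -9.97790806e-01]] [0.157499   0.58945981 1.03957421]
scene 54.417846902530385 276.90520253750157 209.1477126551165 [[-0.84389736  0.53648739  0.00430358]
 [ 0.39781253  0.631103   -0.66592356]
 [-0.3599756  -0.56025912 -0.74600757]] [ 0.43173697 -0.29089284  1.32258703]
```

View pics/top0.png

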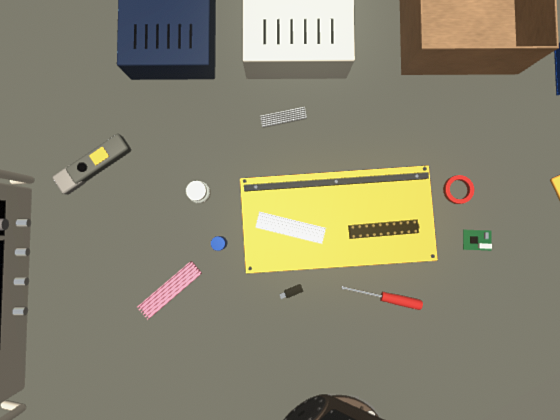

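View pics/scene0.png

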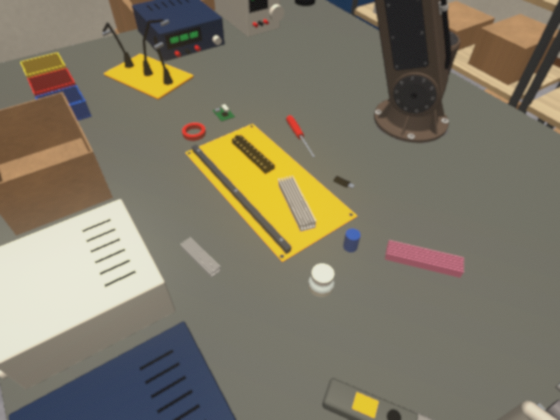

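The top view shows three heat-sink-like bars:
- a silver bar on the plate at (291,228)
- a smaller silver bar at (283,117)
- a pink bar at (169,290)

I choose the one on the plate, as it is the larger of the non-pink bars. The strip is at (384,230), and the rail runs from (246,188) to (429,178). Next I measure these and check with a close crop.

```bash
cat > h.py <<'E'
import numpy as np,cv2
def px2w(f,uv,z):
    uv=np.atleast_2d(uv).astype(float);fl=210/np.tan(np.radians(f['fovy']/2))
    d=np.c_[(uv[:,0]-f['cx'])/fl,(uv[:,1]-f['cy'])/fl,np.ones(len(uv))]@f['R'];c=-f['R'].T@f['t']
    return (c+d*((z-c[2])/d[:,2])[:,None])
def w2px(f,X):
    p=np.atleast_2d(X)@f['R'].T+f['t'];fl=210/np.tan(np.radians(f['fovy']/2))
    return p[:,:2]/p[:,2:]*fl+[f['cx'],f['cy']]
def measure(f):
    im=f['color'];hsv=cv2.cvtColor(im,cv2.COLOR_BGR2HSV)
    y=cv2.inRange(hsv,(20,120,120),(35,255,255))
    roi=np.zeros_like(y);roi[150:285,225:450]=255;y&=roi
    hull=cv2.convexHull(cv2.findNonZero(y));m=np.zeros_like(y);cv2.fillPoly(m,[hull],255)
    sil=cv2.inRange(hsv,(0,0,130),(180,70,255))&m
    dark=cv2.inRange(hsv,(0,0,0),(180,255,110))&m
    return y,m,sil,dark
def rect(mask,f,z):
    mask=cv2.morphologyEx(mask,cv2.MORPH_CLOSE,np.ones((5,5)))
    n,l,st,c=cv2.connectedComponentsWithStats(mask);i=1+np.argmax(st[1:,4])
    w=px2w(f,cv2.findNonZero((l==i).astype(np.uint8))[:,0],z)[:,:2]
    (c,s,a)=cv2.minAreaRect((w*1000).astype(np.float32));b=cv2.boxPoints((c,s,a))/1000
    e=[b[1]-b[0],b[2]-b[1]];L=max(e,key=np.linalg.norm);L=L*np.sign(L[1])
    return np.array(c)/1000,np.array(s),np.degrees(np.arctan2(-L[0],L[1]))  # yaw of y axis
E
python3 - <<'E'
from h import *;import pickle
d=pickle.load(open('f0.pkl','rb'));f=d['top']
y,m,sil,dark=measure(f)
print('hs',rect(sil,f,.031))
b=dark.copy();b[:195]=0;print('strip',rect(b,f,.028))
r=dark.copy();r[195:]=0;print('rail',rect(r,f,.026))
print('plate',rect(y|m,f,.006))
for u in (255,300,340,380,420):
    col=f['color'][168:205,u].astype(int);print(u,[tuple(c) for c in col][::1][:0], col.sum(1).tolist())
cv2.imwrite('pics/c1.png',cv2.resize(f['color'][155:285,230:450],None,fx=3.5,fy=3.5,interpolation=2))
E
```

```text
hs (array([0.52602893, 0.11772928]), array([168.34368896,  40.84668732]), np.float32(-13.832647))
strip (array([ 0.52211749, -0.11083812]), array([ 30.67399025, 170.24472046]), np.float32(4.713608))
rail (array([0.6447655 , 0.00617125]), array([ 26.75043678, 456.48803711]), np.float32(3.7307298))
plate (array([ 0.54779675, -0.00146075]), array([242.63191223, 481.77490234]), np.float32(3.8206134))
255 [] [374, 375, 375, 373, 374, 373, 374, 367, 373, 525, 595, 600, 596, 601, 608, 563, 350, 385, 523, 542, 400, 277, 273, 595, 609, 599, 597, 596, 598, 594, 596, 597, 598, 596, 596, 597, 597]
300 [] [380, 375, 379, 377, 371, 389, 584, 600, 594, 594, 596, 607, 468, 307, 273, 281, 286, 290, 307, 306, 592, 603, 598, 593, 592, 595, 594, 595, 593, 595, 593, 595, 595, 595, 595, 595, 595]
340 [] [375, 375, 373, 458, 584, 592, 589, 589, 598, 599, 392, 275, 278, 282, 285, 268, 242, 587, 601, 592, 589, 590, 589, 586, 590, 589, 589, 589, 589, 589, 590, 589, 590, 590, 589, 590, 590]
380 [] [375, 581, 592, 585, 582, 591, 600, 434, 286, 271, 275, 282, 271, 237, 470, 588, 590, 585, 583, 584, 584, 584, 583, 585, 584, 583, 584, 585, 583, 585, 583, 585, 584, 584, 584, 584, 584]
420 [] [582, 580, 585, 593, 479, 310, 263, 271, 271, 264, 272, 364, 576, 586, 578, 579, 579, 578, 579, 579, 579, 578, 578, 578, 579, 579, 579, 579, 578, 578, 578, 578, 578, 579, 580, 578, 578]
```

View pics/c1.png

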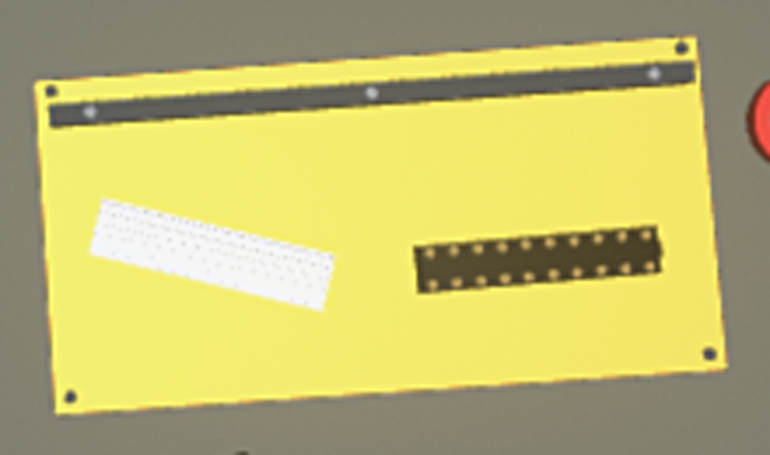

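The crop confirms the finned silver bar, about 170 x 40 mm, on the left half of the plate. Relative to the rail it is about 99 mm short, y +0.12, and -17.6° askew. I'll push it with the open fingers used as a fork: first parallel to the bar until its left end meets the rail, then swing the right end in. First I turn the wrist and move in behind the bar, staying high.

Emit:
servo_tool:
  targets:
    - {"angular": [0, 0, 7.7], "xyz": [0, 0, 0], "claw": 8.7}
    - {"angular": [0, 0, 7.7], "xyz": [0, 0, 0], "claw": 8.7}
    - {"angular": [0, 0, 7.7], "xyz": [0, 0, 0], "claw": 8.7}
    - {"angular": [0, 0, 7.7], "xyz": [0, 0, 0], "claw": 8.7}
    - {"angular": [0, 0, 0], "xyz": [-1.3, 3.2, 0], "claw": 8.7}
    - {"angular": [0, 0, 0], "xyz": [-1.3, 3.2, 0], "claw": 8.7}
    - {"angular": [0, 0, 0], "xyz": [-1.3, 3.2, 0], "claw": 8.7}
    - {"angular": [0, 0, 0], "xyz": [-1.3, 3.2, 0], "claw": 8.7}
    - {"angular": [0, 0, 0], "xyz": [-1.3, 3.2, 0], "claw": 8.7}
    - {"angular": [0, 0, 0], "xyz": [-1.3, 3.2, 0], "claw": 8.7}
    - {"angular": [0, 0, 0], "xyz": [-1.3, 3.2, 0], "claw": 8.7}
    - {"angular": [0, 0, 0], "xyz": [-1.3, 3.2, 0], "claw": 8.7}
    - {"angular": [0, 0, 0], "xyz": [-1.3, 3.2, 0], "claw": 8.7}
    - {"angular": [0, 0, 0], "xyz": [-1.3, 3.2, 0], "claw": 8.7}
    - {"angular": [0, 0, 0], "xyz": [-1.3, 3.2, 0], "claw": 8.7}
    - {"angular": [0, 0, 0], "xyz": [-1.3, 3.2, 0], "claw": 8.7}
    - {"angular": [0, 0, 0], "xyz": [-1.3, 3.2, 0], "claw": 8.7}
    - {"angular": [0, 0, 0], "xyz": [-1.3, 3.2, 0], "claw": 8.7}
    - {"angular": [0, 0, 0], "xyz": [-1.3, 3.2, 0], "claw": 8.7}
    - {"angular": [0, 0, 0], "xyz": [-1.3, 3.2, 0], "claw": 8.7}

```text
t: 2.1
eef_pos: [0.5215, -0.1975, 0.2483]
ee_rot: [3.142, -0.0, 2.899]
force: [1.1, -0.3, 0.3]
width: 0.0872
gripper_force: 0.0
```

Emit:
servo_tool:
  targets:
    - {"angular": [0, 0, 0], "xyz": [1.2, 3.1, 0], "claw": 8.7}
    - {"angular": [0, 0, 0], "xyz": [1.2, 3.1, 0], "claw": 8.7}
    - {"angular": [0, 0, 0], "xyz": [1.2, 3.1, 0], "claw": 8.7}
    - {"angular": [0, 0, 0], "xyz": [1.2, 3.1, 0], "claw": 8.7}
    - {"angular": [0, 0, 0], "xyz": [1.2, 3.1, 0], "claw": 8.7}
    - {"angular": [0, 0, 0], "xyz": [1.2, 3.1, 2], "claw": 8.7}
    - {"angular": [0, 0, 0], "xyz": [1.2, 3.1, 2], "claw": 8.7}
    - {"angular": [0, 0, 0], "xyz": [1.2, 3.1, 2], "claw": 8.7}
    - {"angular": [0, 0, 0], "xyz": [1.2, 3.1, 3], "claw": 8.7}
    - {"angular": [0, 0, 0], "xyz": [1.2, 3.1, 3], "claw": 8.7}
    - {"angular": [0, 0, 0], "xyz": [0, 0, 0], "claw": 8.7}
    - {"angular": [0, 0, 0], "xyz": [0, 0, 0], "claw": 8.7}

```text
t: 3.3
eef_pos: [0.4785, 0.1311, 0.1278]
ee_rot: [-3.14, -0.001, 2.901]
force: [-0.1, -0.1, 0.1]
width: 0.0867
gripper_force: 0.0
```

```bash
python3 - <<'E'
from station import monitor, viewer
import cv2
s=monitor.get_state();print(s['t'],s['eef_pos'],s['ee_rot'],s['force'])
f=viewer.grab_frame("wrist");cv2.imwrite('pics/w1.png',f['color']);print(f['fovy'],f['cx'],f['cy'])
E
```

```text
3.3 [0.47854853 0.13113513 0.12784014] [-3.13968115e+00 -1.37089406e-03  2.90078075e+00] [-0.07408886 -0.0781127   0.05957439]
65.70646984690485 279.052120413036 205.8886342968915
```

View pics/w1.png

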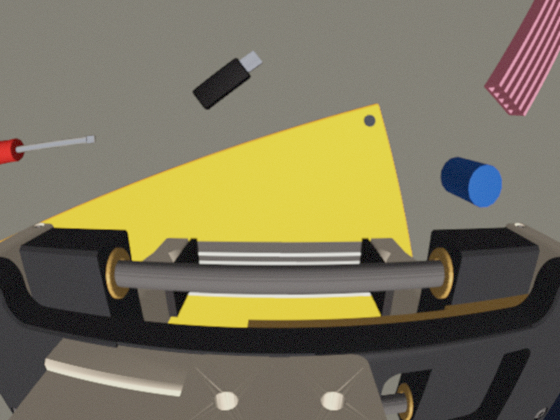

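The wrist view shows the bar's near side (row 242) parallel to the finger line, and the fingers sit clear behind it over the plate. I'll descend.

Emit:
servo_tool:
  targets:
    - {"angular": [0, 0, 0], "xyz": [0, 0, 3], "claw": 8.7}
    - {"angular": [0, 0, 0], "xyz": [0, 0, 3], "claw": 8.7}
    - {"angular": [0, 0, 0], "xyz": [0, 0, 2], "claw": 8.7}
    - {"angular": [0, 0, 0], "xyz": [0, 0, 1.5], "claw": 8.7}
    - {"angular": [0, 0, 0], "xyz": [0, 0, 0], "claw": 8.7}
    - {"angular": [0, 0, 0], "xyz": [0, 0, 0], "claw": 8.7}

```text
t: 3.95
eef_pos: [0.4798, 0.1305, 0.0345]
ee_rot: [3.141, 0.001, 2.898]
force: [0.7, -0.0, 0.0]
width: 0.0869
gripper_force: 0.0
```

Emit:
servo_tool:
  targets:
    - {"angular": [0, 0, 0], "xyz": [-0.5, 0, 0], "claw": 8.7}
    - {"angular": [0, 0, 0], "xyz": [-0.5, 0, 0], "claw": 8.7}
    - {"angular": [0, 0, 0], "xyz": [-0.3, 0, 0], "claw": 8.7}
    - {"angular": [0, 0, 0], "xyz": [-0.3, 0, 0], "claw": 8.7}
    - {"angular": [0, 0, 0], "xyz": [-0.3, 0, 0], "claw": 8.7}
    - {"angular": [0, 0, 0], "xyz": [-0.3, 0.1, 0], "claw": 8.7}
    - {"angular": [0, 0, 0], "xyz": [-0.3, 0.1, 0], "claw": 8.7}
    - {"angular": [0, 0, 0], "xyz": [-0.3, 0.1, 0], "claw": 8.7}
    - {"angular": [0, 0, 0], "xyz": [-0.3, 0.1, 0], "claw": 8.7}
    - {"angular": [0, 0, 0], "xyz": [-0.3, 0.1, 0], "claw": 8.7}
    - {"angular": [0, 0, 0], "xyz": [-0.3, 0.1, 0], "claw": 8.7}
    - {"angular": [0, 0, 0], "xyz": [-0.3, 0.1, 0], "claw": 8.7}
    - {"angular": [0, 0, 0], "xyz": [-0.3, 0.1, 0], "claw": 8.7}
    - {"angular": [0, 0, 0], "xyz": [0, 0, 0], "claw": 8.7}

```text
t: 5.35
eef_pos: [0.5234, 0.1285, 0.0336]
ee_rot: [3.141, 0.0, 2.899]
force: [-0.0, -0.4, -0.0]
width: 0.0869
gripper_force: 0.0
```

```bash
python3 - <<'E'
from station import monitor, viewer
import cv2
s=monitor.get_state();print(s['t'],s['eef_pos'],s['ee_rot'],s['force'])
f=viewer.grab_frame("top");g=viewer.grab_frame("scene")
im=cv2.resize(f['color'][130:300,200:460],(400,262),interpolation=2);i2=cv2.resize(g['color'][110:260,160:380],(385,262),interpolation=2)
cv2.imwrite('pics/p1.png',cv2.hconcat([im,i2]))
E
```

```text
5.35 [0.52338767 0.12847458 0.03359767] [3.14128349e+00 4.50971302e-04 2.89882632e+00] [-0.01077901 -0.43382572 -0.04130082]
```

View pics/p1.png

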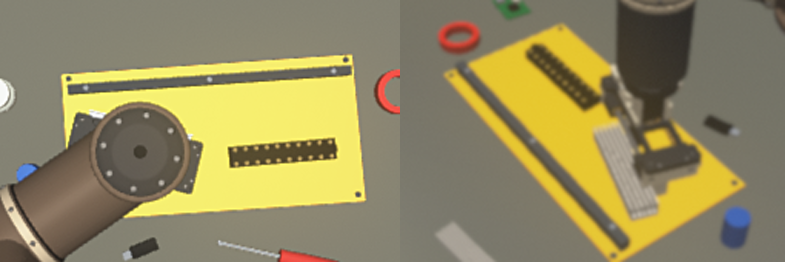

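The scene view shows the bar sliding squarely ahead of both fingers, with its left end nearing the rail and the strip untouched. I'll continue until the left end meets the rail.

Emit:
servo_tool:
  targets:
    - {"angular": [0, 0, 0], "xyz": [-0.3, 0.1, 0], "claw": 8.7}
    - {"angular": [0, 0, 0], "xyz": [-0.3, 0.1, 0], "claw": 8.7}
    - {"angular": [0, 0, 0], "xyz": [-0.3, 0.1, 0], "claw": 8.7}
    - {"angular": [0, 0, 0], "xyz": [-0.3, 0.1, 0], "claw": 8.7}
    - {"angular": [0, 0, 0], "xyz": [-0.3, 0.1, 0], "claw": 8.7}
    - {"angular": [0, 0, 0], "xyz": [-0.3, 0.1, 0], "claw": 8.7}
    - {"angular": [0, 0, 0], "xyz": [-0.3, 0.1, 0], "claw": 8.7}
    - {"angular": [0, 0, 0], "xyz": [-0.2, 0.1, 0], "claw": 8.7}
    - {"angular": [0, 0, 0], "xyz": [-0.2, 0.1, 0], "claw": 8.7}
    - {"angular": [0, 0, 0], "xyz": [0, 0, 0], "claw": 8.7}

```text
t: 6.45
eef_pos: [0.5497, 0.1312, 0.0336]
ee_rot: [3.141, 0.0, 2.899]
force: [-0.4, 0.1, -0.1]
width: 0.0869
gripper_force: 0.0
```

```bash
python3 - <<'E'
from station import monitor, viewer
import cv2
s=monitor.get_state();print(s['t'],s['eef_pos'],s['ee_rot'],s['force'])
g=viewer.grab_frame("scene")
cv2.imwrite('pics/p2.png',cv2.resize(g['color'][130:270,180:380],None,fx=4,fy=4,interpolation=2))
E
```

```text
6.45 [0.54971701 0.13122182 0.03355985] [3.14126434e+00 4.67154317e-04 2.89892791e+00] [-0.38193548  0.09185276 -0.14521895]
```

View pics/p2.png

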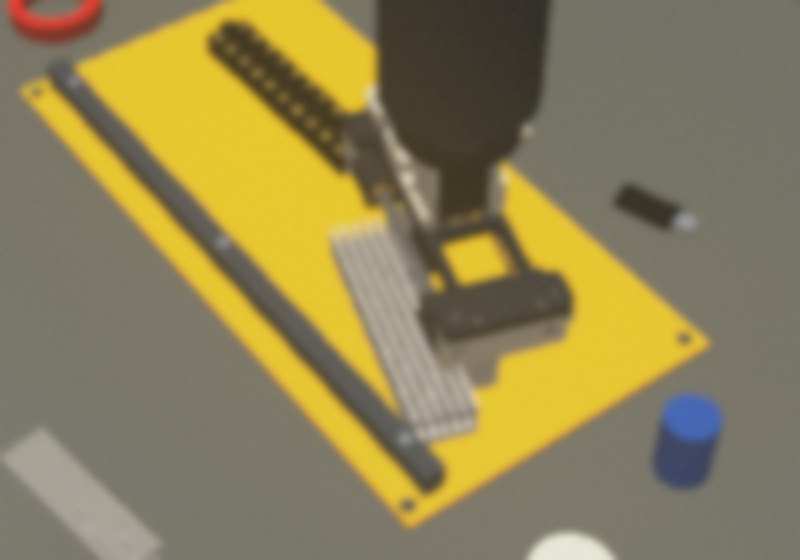

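The left corner is now at the rail (crop pixel 415,437). Next I swing the right end in while advancing.

Emit:
servo_tool:
  targets:
    - {"angular": [0, 0, -2], "xyz": [-0.25, 0, 0], "claw": 8.7}
    - {"angular": [0, 0, -2], "xyz": [-0.25, -0.1, 0], "claw": 8.7}
    - {"angular": [0, 0, -2], "xyz": [-0.25, 0, 0], "claw": 8.7}
    - {"angular": [0, 0, -2], "xyz": [-0.25, -0.1, 0], "claw": 8.7}
    - {"angular": [0, 0, -2], "xyz": [-0.25, -0.1, 0], "claw": 8.7}
    - {"angular": [0, 0, -2], "xyz": [-0.25, 0, 0], "claw": 8.7}
    - {"angular": [0, 0, -2], "xyz": [-0.25, -0.1, 0], "claw": 8.7}
    - {"angular": [0, 0, -2], "xyz": [-0.25, -0.1, 0], "claw": 8.7}
    - {"angular": [0, 0, -1.6], "xyz": [-0.2, -0.1, 0], "claw": 8.7}
    - {"angular": [0, 0, 0], "xyz": [0, 0, 0], "claw": 8.7}

```text
t: 7.5
eef_pos: [0.5707, 0.1227, 0.0336]
ee_rot: [3.142, 0.0, -3.077]
force: [-0.9, -1.2, 0.7]
width: 0.087
gripper_force: 0.1
```

```bash
python3 - <<'E'
from station import monitor, viewer
import cv2
s=monitor.get_state();print(s['t'],s['eef_pos'],s['ee_rot'],s['force'])
g=viewer.grab_frame("scene")
cv2.imwrite('pics/p3.png',cv2.resize(g['color'][130:270,180:380],None,fx=4,fy=4,interpolation=2))
E
```

```text
7.5 [0.57069416 0.12271052 0.03356575] [ 3.1415584e+00  1.5922210e-04 -3.0768208e+00] [-0.91398118 -1.16507548  0.67973273]
```

View pics/p3.png

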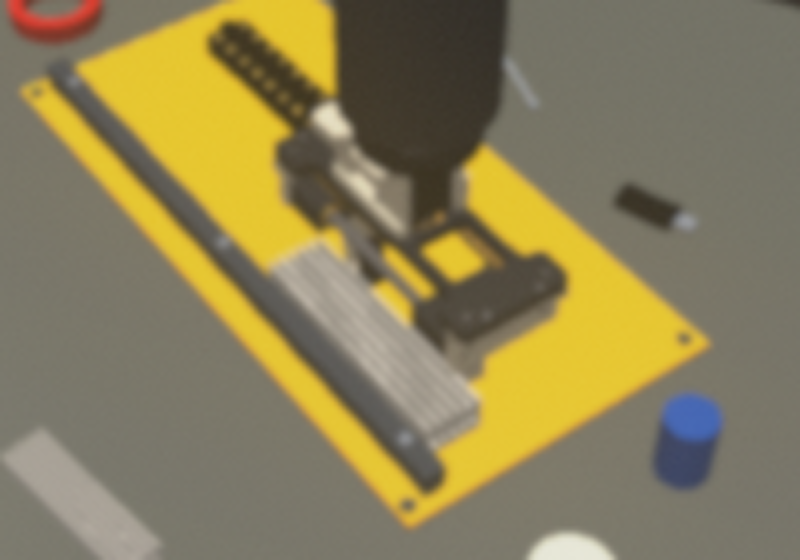

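The bar lies almost flush. I'll add a small final press and check the force.

Emit:
servo_tool:
  targets:
    - {"angular": [0, 0, 0], "xyz": [-0.1, 0, 0], "claw": 8.7}
    - {"angular": [0, 0, 0], "xyz": [-0.1, 0, 0], "claw": 8.7}
    - {"angular": [0, 0, 0], "xyz": [0, 0, 0], "claw": 8.7}

```text
t: 7.85
eef_pos: [0.5726, 0.1229, 0.0336]
ee_rot: [-3.142, -0.0, -3.077]
force: [-1.1, -0.4, 1.1]
width: 0.0872
gripper_force: 0.5
```

Emit:
servo_tool:
  targets:
    - {"angular": [0, 0, 0], "xyz": [-0.1, 0, 0], "claw": 8.7}
    - {"angular": [0, 0, 0], "xyz": [-0.1, 0, 0], "claw": 8.7}
    - {"angular": [0, 0, 0], "xyz": [0, 0, 0], "claw": 8.7}

```text
t: 8.15
eef_pos: [0.5745, 0.1229, 0.0335]
ee_rot: [-3.141, -0.0, -3.077]
force: [-1.7, 0.1, 1.4]
width: 0.0872
gripper_force: 0.9
```

Emit:
servo_tool:
  targets:
    - {"angular": [0, 0, 0], "xyz": [-0.1, 0, 0], "claw": 8.7}
    - {"angular": [0, 0, 0], "xyz": [-0.1, 0, 0], "claw": 8.7}
    - {"angular": [0, 0, 0], "xyz": [0, 0, 0], "claw": 8.7}

```text
t: 8.45
eef_pos: [0.5747, 0.1228, 0.0333]
ee_rot: [-3.141, -0.003, -3.077]
force: [-9.4, 1.9, 6.5]
width: 0.0868
gripper_force: 4.6
```

The force jumped to 9 N and the bar stopped, so it is seated. I'll back off along tool +x, rise, and move aside for a clear top view.

Emit:
servo_tool:
  targets:
    - {"angular": [0, 0, 0], "xyz": [0.5, 0, 0], "claw": 8.7}
    - {"angular": [0, 0, 0], "xyz": [1.5, 0, 0], "claw": 8.7}
    - {"angular": [0, 0, 0], "xyz": [2, 0, 0], "claw": 8.7}
    - {"angular": [0, 0, 0], "xyz": [0, 0, -3], "claw": 8.7}
    - {"angular": [0, 0, 0], "xyz": [0, 0, -4], "claw": 8.7}
    - {"angular": [0, 0, 0], "xyz": [0, 0, -4], "claw": 8.7}
    - {"angular": [0, 0, 0], "xyz": [0, 0, -4], "claw": 8.7}
    - {"angular": [0, 0, 0], "xyz": [0, 4, 0], "claw": 8.7}
    - {"angular": [0, 0, 0], "xyz": [0, 4, 0], "claw": 8.7}
    - {"angular": [0, 0, 0], "xyz": [0, 4, 0], "claw": 8.7}
    - {"angular": [0, 0, 0], "xyz": [0, 4, 0], "claw": 8.7}
    - {"angular": [0, 0, 0], "xyz": [0, 4, 0], "claw": 8.7}
    - {"angular": [0, 0, 0], "xyz": [0, 4, 0], "claw": 8.7}
    - {"angular": [0, 0, 0], "xyz": [0, 0, 0], "claw": 8.7}
    - {"angular": [0, 0, 0], "xyz": [0, 0, 0], "claw": 8.7}

```text
t: 9.95
eef_pos: [0.521, 0.361, 0.1831]
ee_rot: [-3.141, 0.0, -3.076]
force: [0.2, -0.8, 0.1]
width: 0.0869
gripper_force: 0.0
```

```bash
python3 - <<'E'
from station import monitor, viewer
from h import *
s=monitor.get_state();print(s['t'],s['eef_pos'],s['force'])
f=viewer.grab_frame("top");y,m,sil,dark=measure(f)
c,sz,a=rect(sil,f,.031);print('hs',c,sz,a)
d=c-[.6325,.005];r=np.radians(3.78);print('rail frame',d@[np.cos(r),np.sin(r)],d@[-np.sin(r),np.cos(r)],a-3.78)
b=dark.copy();b[:200]=0;print('strip',rect(b,f,.028))
cv2.imwrite('pics/e1.png',cv2.resize(f['color'][140:285,200:450],None,fx=3,fy=3,interpolation=2))
E
```

```text
9.95 [0.52096515 0.36102556 0.1831098 ] [ 0.2233266  -0.77373966  0.14909859]
hs [0.60423987 0.12432684] [170.20500183  51.99727631] -0.085114054
rail frame -0.020331959597041982 0.12093031875065745 -3.865114
strip (array([ 0.52211749, -0.11083812]), array([ 30.67399025, 170.24472046]), np.float32(4.713608))
```

View pics/e1.png

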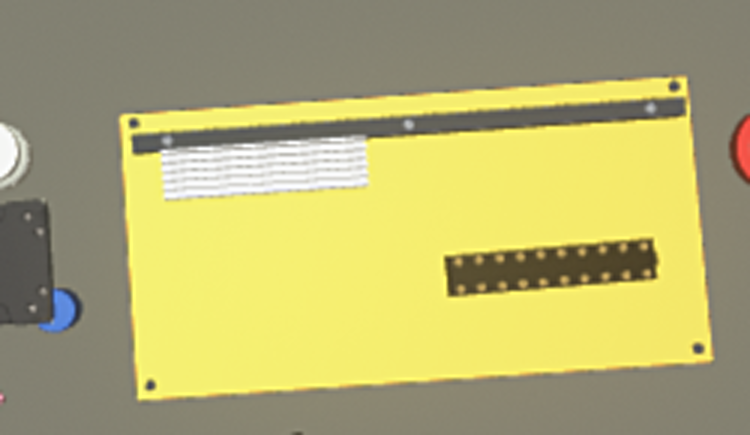

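The bar lies flush and parallel along the rail: its upper edge runs (162,150) to (367,136) on the rail's near face. The measured angle of -3.9° comes from the rail screw being merged into the mask. The strip hasn't moved and the arm is clear, so I'm handing in.

```bash
python3 -c "
from station import order
print(order.job_done())"
```

```text
the job is handed in; nothing more can be done
None
```

The heat sink lies flush along the stop rail, its centre about 20 mm from the rail face, the black strip did not move, and the job is handed in (no verdict was returned).

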